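Sort the toy-car parts into their trays

ROBOT

A 7-joint arm with a two-finger parallel gripper is mounted at the origin on the work surface. World frame = base frame: x ahead of the robot, y to its left, z up, the work surface at z = 0. Lengths are in m, angles in rad, forces in N, time in s.
With the tool pointing down it reaches from about 0.4 to 0.85 m from the base axis. Payload 10.4 kg.
Tool frame: the origin (TCP) lies midway between the tips of the shut fingers; the grasp point (between the pads) lies 19 mm behind it (manip.tcp_to_grasp is the distance from the TCP to the grasp point, in m); z points along the fingers, y is the line along which they close (so a half turn about z gives the same grasp; the last joint's range is limited). The gripper opens to 85 mm and grips with 20 to 120 N. Pads are 22 mm wide; open, the fingers measure 114 mm over their backs; the gripper's body (76 mm by 85 mm) begins 54 mm behind the grasp point. The pads swing forward as they close: fully open they stand 13 mm farther back than shut.
Start: joints at [-1.203, 0.332, -0.065, 1.46, 0.022, 1.35, -0.088], TCP at [0.238, 0.578, 0.198] pointing down, gripper open.
Joint ranges: [-2.6, 2.6], [-0.5, 2.12], [-1.47, 1.34], [0.16, 2.42], [-1.27, 4.41], [0.06, 2.06], [-2.6, 2.6]. Speed limits (rad/s): [2.22, 2.22, 2.79, 2.79, 3.14, 3.14, 3.14].

INTERFACE

Orientations are given as a unit quaternion [x, y, z, w].
In Python, from workcell import manip gives the robot as it stands.
- The arm moves only by the shell command python3 -m jog 'ROWS' [FORCE]. ROWS is a JSON object of lists of equal length, an entry for each row: "offset": the shift along the world's x, y, z in m, a list of three; "yaw": the turn about the world's z in degrees; "jaw": the closure, from 0 (fully open) to 1 (shut). A call has 1 to 20 rows; each row shifts and turns the commanded pose from where the row before left it; what a row does not reach is not made up. A row lasts 1/12 s, in which the tool goes at most 41.7 mm and 7.16 degrees, less where a joint would pass 70% of its speed; a pose out of reach is approached as far as the arm can. A call is refused whole if a number of a shift passes 0.0417 or a number of a turn 7.16, either way. A call with a gripper value outside its range is refused whole. The fingers move at their own pace and stop on an object; FORCE is the grip in N (left out, the last holds). Time passes only in rows, so rows that do not move let the fingers close. It gives the time, the measured TCP pose, the force, the opening and the grip force at its end, in the units of the state.
- manip.get_obs(): the state, without advancing time (a new reading comes with each control period).
- manip.camera(name): name is "scene" or "top"; returns a dict with "frame" (400x640x3 uint8, red, green, blue), "camera_matrix" (3x3 intrinsics, pixels), "eye" and "attitude" of the camera in the world. Camera axes: x right, y up, looking along -z (the intrinsics and any distortion apply to the point x, -y, -z); pixel columns grow to the right and rows downward; lengths in m; the calibration is good to about 2 mm. A picture is of the moment at which its call begins. There is no depth.
- manip.hand_in(): hands the job in; it is judged then, once.
Trained networks look in a picture, given as the dict that the camera call returned (one of the last four; its "shot" number tells which), for a name from the list of things; names that differ only in an ending like _2 or _b are one class to them, and where a whole thing is asked for, a point or a joint stands for the part that bears it (a point fixed in the world has none). Each returns a list of dicts, best first, with "score" (0 to 1); they miss things now and then, are a little off and sometimes report something else, mostly with a low value. They report only what shows in the picture. A call takes as long as a camera call. They do not tell look-alikes from the thing itself.
- manip.masks_of(picture, name): "region" (400x640 bool, what is visible of it).
- manip.tip_of(picture, name): "at" ([x, y, z] in m, in world coordinates, good to about 4 mm: a listed point, or the origin of a listed thing).
The state is a dict: "clock": time; "joint_pos": joint angles; "joint_velocities": joint speeds; "tau": joint torques, N m; "position": TCP position; "ee_rot": TCP orientation; "ft_force": force on the tool from outside, world axes, zero at the start; "torque": the same for the moment, N m; "grip_width": opening from 0.0 (shut) to 1.0 (fully open); "grasp_force": force on a finger pad.
Only numpy, scipy, OpenCV 4.12 (cv2) and the standard library are available. Lean on these libraries where they do the work, as an engineer would, in place of code of your own. Each camera call takes 0.05 s, during which the arm holds its last target. There are 200 camera calls.

TASK

Sort the five freshly sawn toy-car parts on the bench into the parts trays, each with its own kind: both wheels, both axle bars and the car body go into the tray that already holds parts like it. Lay everything on the empty floor of its tray, not on top of another part: the wheels flat, the bars and the car body parallel to those already there, the car body standing upright. Leave the flask and the brush pot where they stand.

Things in the scene. Friction and masses are not known exactly. Their poses are not given: they have to be found in the camera images.
- wheel_1: Toy-car wheel of pale bare wood: a flat disc 46 mm in diameter, 18 mm thick, with a dark 9 mm axle hole in the middle, lying flat on the bench. Origin: centre of the disc (9 mm above what it lies on), z along its axle. About 21 g; wheel_1 and wheel_2 are alike.
- wheel_2: The second wheel, the same as wheel_1.
- bar_1: Axle bar of pale bare wood: a square stick 90 mm long (its x), 18 x 18 mm in section, with a small dark peg hole near each end, lying flat. Origin: centre of the stick (9 mm above what it lies on). About 20 g; bar_1 and bar_2 are alike.
- bar_2: The second axle bar, the same as bar_1.
- body_1: Toy-car body of pale bare wood, no wheels: 104 mm long (its x, bonnet to +x), 42 mm wide (its y) with flat sides, 52 mm high, standing upright. Wheel arches are cut out below, two window openings pass through the cabin (x = -44 to +36 mm); the sides are solid from 14 to 28 mm above the underside. Origin: centre of its underside, z up. About 100 g.
- tray_wheels: Shallow open tray of brown wood, fixed, 156 mm deep (its x), 206 wide (its y), 28 high, walls 6, floor 5. Origin: centre of its underside, on the bench; x points away from the robot within 10 degrees, z up. Three wheels lie fixed in a row along the +y end, inwards to y = +50 mm; the floor from y = -97 to +50 mm is empty.
- tray_bars: Shallow open tray of brown wood, fixed, 156 mm deep (its x), 206 wide (its y), 28 high, walls 6, floor 5. Origin: centre of its underside, on the bench; x points away from the robot within 10 degrees, z up. Three axle bars lie fixed side by side at the +y end, along the tray's x, inwards to y = +41 mm; the floor from y = -97 to +41 mm is empty.
- tray_bodies: Shallow open tray of brown wood, fixed, 156 mm deep (its x), 206 wide (its y), 28 high, walls 6, floor 5. Origin: centre of its underside, on the bench; x points away from the robot within 10 degrees, z up. One car body, 52 mm high, stands fixed at the +y end, along the tray's x, inwards to y = +54 mm; the floor from y = -97 to +54 mm is empty.
- flask: Steel drinking flask standing to the left of the trays (robot's left, +y), 70 mm in diameter, 260 mm tall, with a darker cap. Bystander. Origin: centre of its underside.
- brush_pot: Terracotta pot of paint brushes standing to the right of the trays (-y), pot 84 mm in diameter and 100 mm high, brush tips to about 210 mm. Bystander. Origin: centre of its underside.
There are look-alikes about, which are no part of the job. Leave any black or turquoise look-alike of the body_1 alone.

How it is judged:
By the outcome, as a careful person would: the job done as asked, in the order asked, and still so for the second after the job is handed in, with the robot touching nothing.
It also fails if it takes over 115 s, if anything falls off the work surface, if the arm or the gripper's body presses on something with over 40 N, if the wrist force passes 120 N, or if a joint passes its speed limit or range.

## Working session

There is one attempt and no reset: what is moved stays moved. The work goes in short steps, Python scripts to look and compute and a shell command to move; the robot and the scene stay as the last step left them, time stands still between calls to the robot, and variables do not carry over. Pictures are saved under pics/ and viewed, at most 19 in all, crops included, and the job is handed in when it is done.

```bash
mkdir -p pics; ls; cat > h.py <<'E'
import numpy as np, cv2
from workcell import manip
E
python3 - <<'E'
from h import *
for n in("scene","top"):
    p=manip.camera(n); cv2.imwrite(f"pics/{n}0.png",p["frame"][:,:,::-1])
    print(n,p["camera_matrix"],p["eye"],p["attitude"],p.keys())
    for k in("wheel_1","bar_1","body_1","tray_wheels","tray_bars","tray_bodies","flask","brush_pot"):
        print(k,[(np.round(d["at"],3).tolist(),round(d["score"],2)) for d in manip.tip_of(p,k)])
print(manip.get_obs(), manip.tcp_to_grasp)
E
```

```text
pics
scene [[398.5999514    0.         321.71531203]
 [  0.         398.5999514  199.20438379]
 [  0.           0.           1.        ]] [ 1.37252722 -0.42802367  0.76622017] [0.37365626 0.22322767 0.44100362 0.78489886] dict_keys(['frame', 'camera_matrix', 'eye', 'attitude', 'shot'])
wheel_1 [([0.666, 0.174, 0.01], 0.71), ([0.676, -0.0, 0.007], 0.68)]
bar_1 [([0.654, -0.178, 0.01], 0.68), ([0.615, -0.325, 0.011], 0.53)]
body_1 [([0.795, 0.238, -0.002], 0.92), ([0.475, 0.466, -0.002], 0.92), ([0.75, 0.4, 0.002], 0.63), ([0.622, 0.32, -0.002], 0.55)]
tray_wheels [([0.449, -0.262, -0.003], 0.56), ([0.677, -0.001, 0.006], 0.22)]
tray_bars [([0.433, 0.26, -0.003], 0.91)]
tray_bodies [([0.495, 0.002, 0.002], 0.64)]
flask [([0.628, 0.509, -0.001], 0.66)]
brush_pot [([0.627, -0.509, 0.002], 0.56)]
top [[377.04551239   0.         320.01318823]
 [  0.         377.04551239 197.85227652]
 [  0.           0.           1.        ]] [ 0.45191041 -0.01142038  1.25343523] [ 0.05704549 -0.04489646 -0.69955509  0.7108817 ] dict_keys(['frame', 'camera_matrix', 'eye', 'attitude', 'shot'])
wheel_1 [([0.
[... 552 characters left out ...]
: array([-1.20261198,  0.33217638, -0.06470223,  1.46008951,  0.02159424,
        1.34988924, -0.08849975]), 'joint_velocities': array([ 0.00046883,  0.00054707,  0.00036417,  0.00073212, -0.00185274,
       -0.00154691, -0.00029624]), 'tau': array([ 3.73727235e-04, -6.25204825e+01,  4.93007479e-02, -3.91827214e+01,
        1.64966140e-02,  1.71410029e-03, -2.03757446e-05]), 'position': array([0.23806278, 0.57792182, 0.1984573 ]), 'ee_rot': array([ 1.94149240e-01,  9.80972002e-01,  6.67976994e-05, -1.02651384e-06]), 'ft_force': array([ 0.66471838,  0.15255095, -0.07727791]), 'torque': array([-0.05819511, -0.0597547 , -0.03149477]), 'grasp_force': 0.0, 'grip_width': 0.9989787408665333} 0.0187
```

View pics/top0.png

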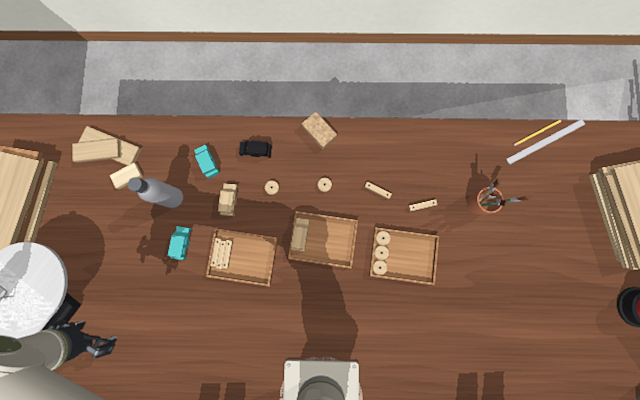

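View pics/scene0.png

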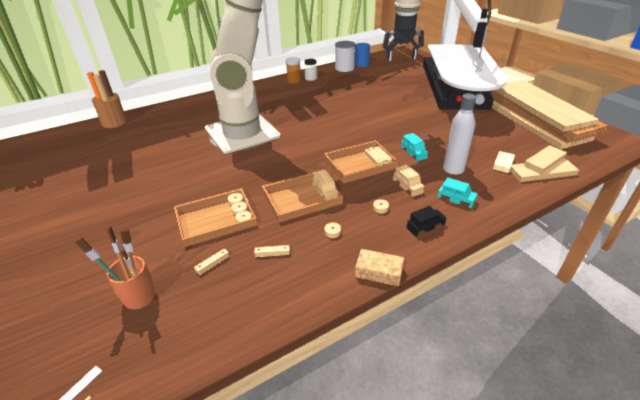

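Top view: loose wheels at (272,187) and (324,184), bars at (378,189) and (423,205), the pale body at (228,199). The turquoise and black cars are decoys. Trays, left to right: bars (241,257), bodies (323,240), wheels (405,255).

```bash
cat >> h.py <<'E'
from scipy.spatial.transform import Rotation as R
def ground(p,uv,z):
    K=p["camera_matrix"]; uv=np.atleast_2d(uv).astype(float)
    d=np.c_[(uv[:,0]-K[0,2])/K[0,0],-(uv[:,1]-K[1,2])/K[1,1],-np.ones(len(uv))]
    d=R.from_quat(p["attitude"]).apply(d); e=np.array(p["eye"])
    return (e+d*((z-e[2])/d[:,2])[:,None])[:,:2]
def rect(p,m,z):
    v,u=np.nonzero(m); g=ground(p,np.c_[u,v],z).astype(np.float32)*1000
    (c,s,_),b=cv2.minAreaRect(g),None
    b=cv2.boxPoints(cv2.minAreaRect(g)); e=b[1]-b[0]; f=b[2]-b[1]
    l=e if np.hypot(*e)>np.hypot(*f) else f
    return np.round(c),np.round(s),round(float(np.degrees(np.arctan2(l[1],l[0]))%180),1),np.round(g.mean(0))
E
python3 - <<'E'
from h import *
for cam in("top","scene"):
    p=manip.camera(cam)
    for k,z in(("wheel_1",.018),("bar_1",.018),("body_1",.035),("tray_wheels",.028),("tray_bars",.028),("tray_bodies",.028)):
        for d in manip.masks_of(p,k):
            if d["region"].sum()>30: print(cam,k,round(d["score"],2),*rect(p,d["region"],z))
    if cam=="top": a=p["frame"][140:290,200:445]; b=cv2.resize(a,(784,480),interpolation=cv2.INTER_CUBIC)
    else: b=cv2.resize(p["frame"][130:280,165:435],(800,444),interpolation=cv2.INTER_CUBIC)
    cv2.imwrite(f"pics/{cam}1.png",b[:,:,::-1])
E
```

```text
top wheel_1 0.6 [665. 174.] [41. 44.] 90.8 [665. 174.]
top wheel_1 0.53 [677.  -6.] [44. 43.] 1.0 [678.  -5.]
top wheel_1 0.31 [648. 562.] [198.  79.] 72.6 [646. 557.]
top bar_1 0.66 [ 614. -328.] [18. 91.] 104.9 [ 614. -327.]
top bar_1 0.59 [ 661. -180.] [88. 23.] 63.6 [ 661. -181.]
top body_1 0.93 [621. 313.] [ 56. 105.] 176.1 [620. 313.]
top body_1 0.65 [747. 391.] [115.  53.] 28.9 [746. 390.]
top body_1 0.64 [478. 462.] [ 62. 108.] 171.5 [477. 462.]
top body_1 0.6 [795. 231.] [103.  52.] 86.8 [794. 231.]
top tray_wheels 0.69 [ 448. -264.] [216. 159.] 84.6 [ 449. -263.]
top tray_bars 0.87 [436. 258.] [211. 156.] 82.3 [435. 258.]
top tray_bodies 0.87 [497.  -1.] [206. 157.] 82.7 [496.  -1.]
top tray_bodies 0.46 [665. 174.] [37. 40.] 90.8 [665. 173.]
scene wheel_1 0.69 [685.  -5.] [41. 48.] 147.9 [686.  -5.]
scene wheel_1 0.46 [675. 170.] [44. 61.] 143.5 [675. 170.]
scene bar_1 0.88 [ 623. -326.] [35. 94.] 105.4 [ 623. -326.]
scene bar_1 0.85 [ 670. -181.] [86. 34.] 62.7 [ 671. -180.]
scene body_1 0.9 [799. 221.] [125.  87.] 87.5 [801. 223.]
scene body_1 0.71 [629. 311.] [ 86. 158.] 169.2 [631. 310.]
scene body_1 0.67 [759. 394.] [107. 113.] 117.7 [757. 391.]
scene body_1 0.59 [487. 455.] [ 82. 177.] 149.5 [490. 458.]
scene tray_wheels 0.96 [ 462. -261.] [204. 187.] 83.5 [ 467. -264.]
scene tray_wheels 0.74 [ 633. -327.] [33. 93.] 106.3 [ 633. -328.]
scene tray_bars 0.72 [452. 255.] [220. 190.] 82.3 [456. 251.]
scene tray_bodies 0.56 [511.   1.] [221. 187.] 81.6 [515.  -5.]
```

View pics/top1.png

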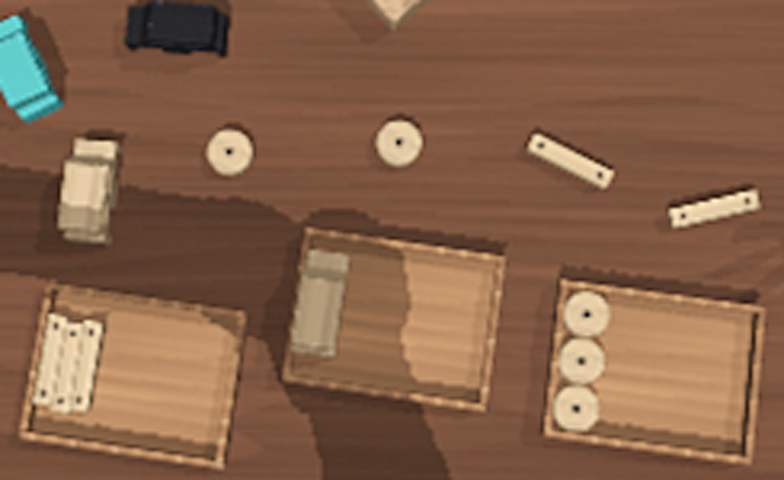

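View pics/scene1.png

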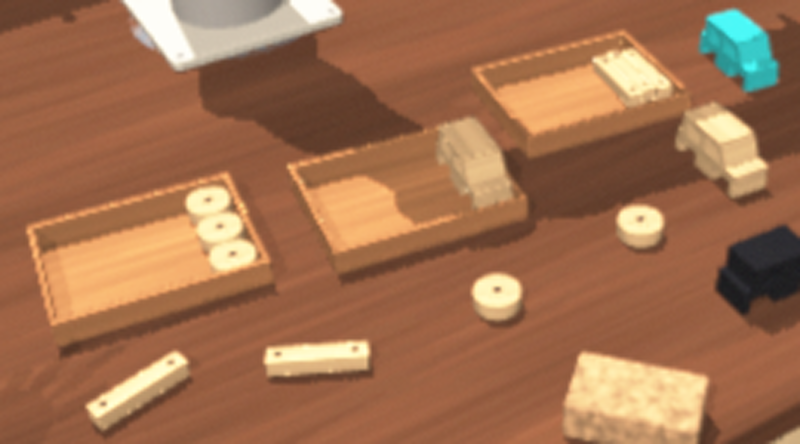

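Each part shows clearly. The pale body's bonnet points away from the robot, as does the one in the tray. I'll do the body first.

```bash
python3 -m jog '{"offset":[[0.032,-0.0215,-0.004],[0.032,-0.0215,-0.004],[0.032,-0.0215,-0.004],[0.032,-0.0215,-0.004],[0.032,-0.0215,-0.004],[0.032,-0.0215,-0.004],[0.032,-0.0215,-0.004],[0.032,-0.0215,-0.004],[0.032,-0.0215,-0.004],[0.032,-0.0215,-0.004],[0.032,-0.0215,-0.004],[0.032,-0.0215,-0.004],[0,0,0],[0,0,0]],"yaw":[1.4,1.4,1.4,1.4,1.4,1.4,1.4,1.4,1.4,1.4,1.4,1.4,0,0],"jaw":[0,0,0,0,0,0,0,0,0,0,0,0,0,0]}' 40
```

```text
clock: 2.77
position: [0.624, 0.3168, 0.1495]
ee_rot: [0.051, 0.999, -0.001, -0.0]
ft_force: [-0.3, 0.8, -0.3]
grip_width: 1.0
grasp_force: 0.0
```

```bash
python3 -m jog '{"offset":[[-0.001,0.0015,-0.035],[-0.001,0.0015,-0.04],[0,0,-0.035],[0,0,-0.025],[0,0,-0.0115],[0,0,0],[0,0,0],[0,0,0],[0,0,0],[0,0,0],[0,0,0],[0,0,0]],"yaw":[0.5,0,0,0,0,0,0,0,0,0,0,0],"jaw":[0,0,0,0,0,0,1,1,1,1,1,1]}' 40
```

```text
clock: 3.77
position: [0.6214, 0.3233, 0.0063]
ee_rot: [0.045, 0.999, 0.001, 0.001]
ft_force: [-1.1, -0.6, 7.1]
grip_width: 0.475
grasp_force: 41.2
```

```bash
python3 -m jog '{"offset":[[0,0,0.03],[0,0,0.04],[0,0,0.04],[-0.0128,-0.0349,0],[-0.0128,-0.0349,0],[-0.0128,-0.0349,0],[-0.0128,-0.0349,0],[-0.0128,-0.0349,0],[-0.0128,-0.0349,0],[-0.0128,-0.0349,0],[-0.0128,-0.0349,0],[-0.0128,-0.0349,0],[-0.0128,-0.0349,0],[0,0,0],[0,0,0],[0,0,0]],"yaw":[0,0,0,-0.2,-0.2,-0.2,-0.2,-0.2,-0.2,-0.2,-0.2,-0.2,-0.2,0,0,0],"jaw":[1,1,1,1,1,1,1,1,1,1,1,1,1,1,1,1]}'
python3 - <<'E'
from h import *
for c in("top","scene"):
    p=manip.camera(c)
    cv2.imwrite(f"pics/{c}2.png",cv2.resize(p["frame"][100:300,160:460],(750,500))[:,:,::-1])
E
```

```text
clock: 5.1
position: [0.4926, -0.0255, 0.1147]
ee_rot: [0.062, 0.998, 0.0, 0.001]
ft_force: [0.2, 0.3, -2.1]
grip_width: 0.48
grasp_force: 41.2
```

View pics/scene2.png

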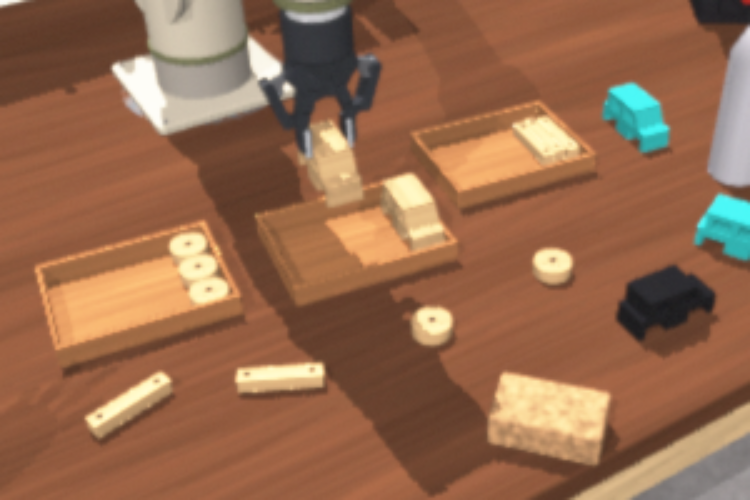

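```bash
python3 -m jog '{"offset":[[0,0,-0.03],[0,0,-0.03],[0,0,-0.025],[0,0,-0.012],[0,0,-0.006],[0,0,0],[0,0,0]],"yaw":[0,0,0,0,0,0,0],"jaw":[1,1,1,1,1,1,1]}'
```

```text
clock: 5.78
position: [0.4927, -0.0251, 0.0112]
ee_rot: [0.061, 0.998, 0.0, 0.0]
ft_force: [-0.0, 1.0, -0.8]
grip_width: 0.483
grasp_force: 42.6
```

```bash
python3 -m jog '{"offset":[[0,0,0],[0,0,0],[0,0,0],[0,0,0.025],[0,0,0.035],[0,0,0.035],[0.02,0.0,0],[0.035,0.004,0],[0.035,0.004,0],[0.035,0.005,0],[0.035,0.005,0],[0.024,0.004,0],[0,0,0],[0,0,0]],"yaw":[0,0,0,0,0,0,0,0,0,0,0,0,0,0],"jaw":[0.3,0.3,0.3,0.3,0.3,0.3,0.2,0,0,0,0,0,0,0]}' 40
python3 - <<'E'
from h import *
p=manip.camera("scene")
cv2.imwrite("pics/scene3.png",cv2.resize(p["frame"][130:280,165:435],(800,444))[:,:,::-1])
print([np.round(d["at"],3) for d in manip.tip_of(p,"wheel_1")])
E
```

```text
clock: 6.95
position: [0.6765, -0.0037, 0.105]
ee_rot: [0.061, 0.998, -0.0, -0.0]
ft_force: [-0.3, 0.0, -0.5]
grip_width: 0.996
grasp_force: 0.0
[array([0.663, 0.175, 0.01 ]), array([0.674, 0.002, 0.009])]
```

View pics/scene3.png

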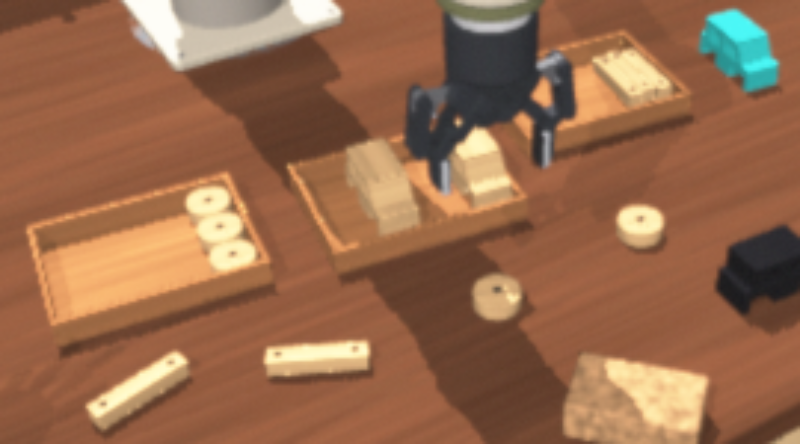

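The body stands upright and parallel at (385,185) in the crop. Next is wheel 2.

```bash
python3 -m jog '{"offset":[[0,0.0025,-0.035],[0,0,-0.035],[0,0,-0.02],[0,0,-0.009],[0,0,0],[0,0,0],[0,0,0],[0,0,0],[0,0,0],[0,0,0],[0,0,0]],"yaw":[0,0,0,0,0,0,0,0,0,0,0],"jaw":[0,0,0,0.2,1,1,1,1,1,1,1]}' 40
```

```text
clock: 7.97
position: [0.6763, -0.0016, 0.0075]
ee_rot: [0.062, 0.998, 0.0, 0.0]
ft_force: [-0.0, 0.1, -0.4]
grip_width: 0.003
grasp_force: 0.0
```

```bash
python3 -m jog '{"offset":[[0,0,0.035],[0,0,0.035],[0,0,0.025],[0,0,0]],"yaw":[0,0,0,0],"jaw":[1,0,0,0]}' 40
python3 - <<'E'
from h import *
for c in("top","scene"):
    p=manip.camera(c)
    cv2.imwrite(f"pics/{c}4.png",cv2.resize(p["frame"][100:300,160:460],(750,500))[:,:,::-1])
    print([(np.round(d["at"],3),d["score"]) for d in manip.tip_of(p,"wheel_1")])
    for d in manip.masks_of(p,"wheel_1"): print(rect(p,d["region"],.018))
E
```

```text
clock: 8.3
position: [0.6794, -0.0018, 0.1087]
ee_rot: [0.062, 0.998, 0.001, 0.005]
ft_force: [0.9, 0.4, -0.0]
grip_width: 0.42
grasp_force: 0.0
[(array([0.664, 0.18 , 0.011]), 0.5)]
(array([665., 172.]), array([43., 42.]), 46.2, array([666., 172.], dtype=float32))
[(array([ 0.675, -0.001,  0.005]), 0.59), (array([0.667, 0.175, 0.012]), 0.49)]
(array([684.,  -2.]), array([42., 53.]), 148.0, array([685.,  -3.], dtype=float32))
(array([675., 170.]), array([44., 61.]), 143.5, array([674., 170.], dtype=float32))
```

View pics/scene4.png

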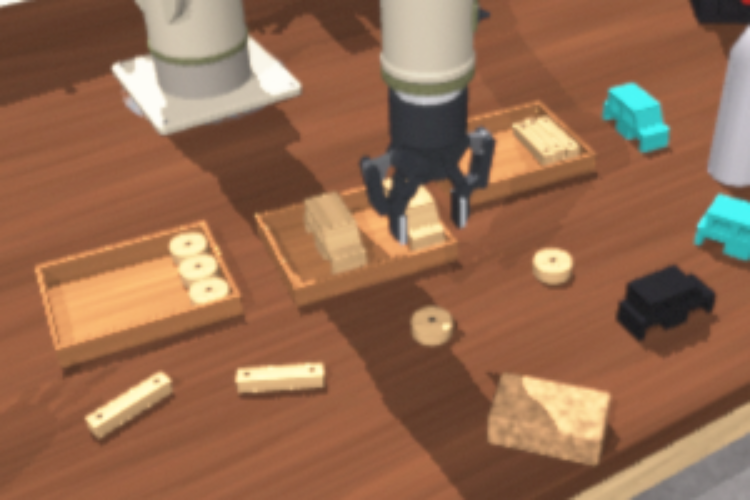

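```bash
python3 -m jog '{"offset":[[-0.002,0,-0.035],[0,0,-0.035],[0,0,-0.02],[0,0,-0.012],[0,0,0],[0,0,0]],"yaw":[0,0,0,0,0,0],"jaw":[0,0,0,0,0,0]}' 40
python3 - <<'E'
from h import *
def proj(p,X):
    c=R.from_quat(p["attitude"]).inv().apply(np.array(X)-p["eye"]); K=p["camera_matrix"]
    return K[0,2]+K[0,0]*c[0]/-c[2], K[1,2]-K[1,1]*c[1]/-c[2]
p=manip.camera("scene"); t=manip.get_obs()["position"]
print(t,proj(p,t),proj(p,[.675,-.002,.018]))
cv2.imwrite("pics/scene5.png",cv2.resize(p["frame"][180:270,270:400],(780,540),interpolation=cv2.INTER_CUBIC)[:,:,::-1])
E
```

```text
clock: 9.1
position: [0.674, -0.0017, -0.0001]
ee_rot: [0.062, 0.998, -0.0, -0.0]
ft_force: [1.0, 0.6, 0.4]
grip_width: 0.997
grasp_force: 0.0
[ 0.67491655 -0.00169086  0.00112746] (np.float64(330.81984053251585), np.float64(231.85456069096273)) (np.float64(330.7003121172382), np.float64(227.45407792141367))
```

View pics/scene5.png

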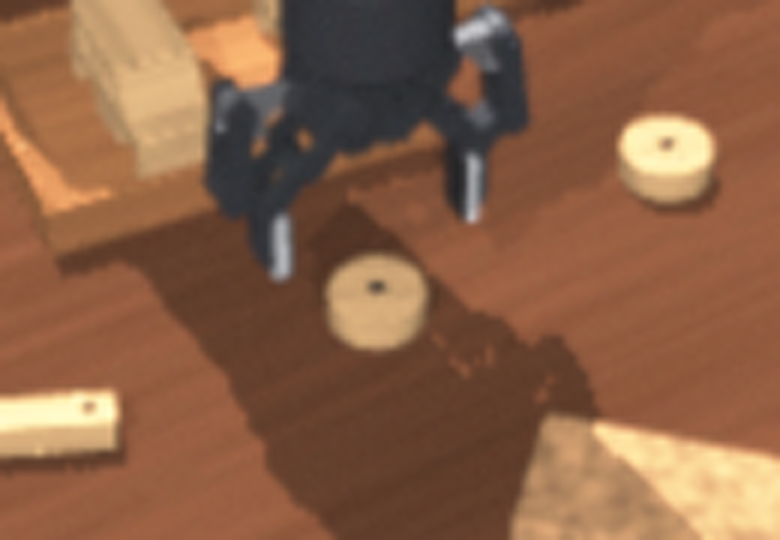

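```bash
python3 - <<'E'
from h import *
p=manip.camera("top")
cv2.imwrite("pics/top5.png",cv2.resize(p["frame"][150:280,250:420],(785,600),interpolation=cv2.INTER_CUBIC)[:,:,::-1])
for c in ("scene","top"):
  p=manip.camera(c)
  print([(np.round(d["at"],3),d["score"]) for d in manip.tip_of(p,"body_1")])
E
```

```text
[(array([ 0.794,  0.237, -0.   ]), 0.88), (array([ 0.476,  0.47 , -0.001]), 0.8), (array([0.753, 0.4  , 0.001]), 0.68), (array([ 0.494, -0.027,  0.004]), 0.55)]
[(array([ 0.748,  0.394, -0.   ]), 0.88), (array([ 0.797,  0.237, -0.001]), 0.69), (array([0.476, 0.47 , 0.001]), 0.59)]
```

View pics/top5.png

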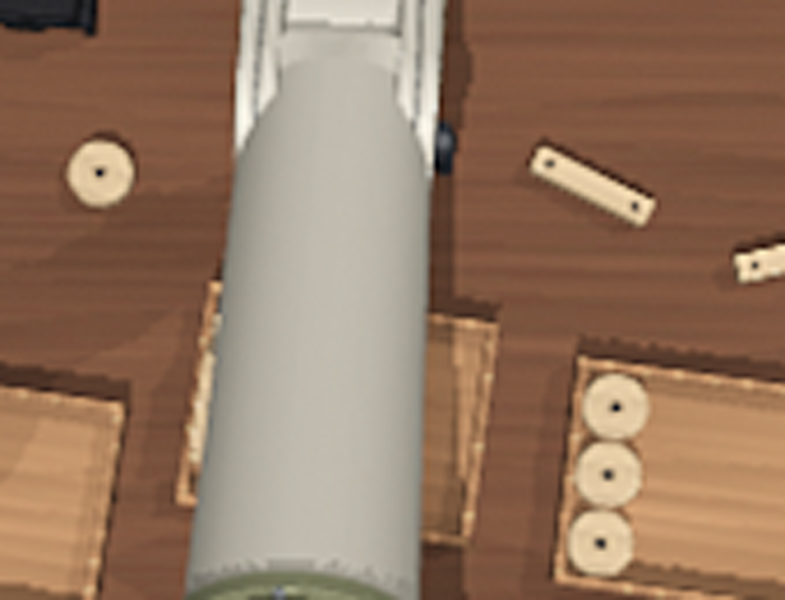

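```bash
python3 - <<'E'
from h import *
def proj(p,X):
    c=R.from_quat(p["attitude"]).inv().apply(np.array(X)-p["eye"]); K=p["camera_matrix"]
    return np.round([K[0,2]+K[0,0]*c[0]/-c[2], K[1,2]-K[1,1]*c[1]/-c[2]],1)
p=manip.camera("scene")
for z in (.0,.014,.03,.045): print(z,proj(p,[.68,-.044,z]),proj(p,[.67,.041,z]),"back:",proj(p,[.65,-.044,z]),proj(p,[.64,.041,z]))
print("seen L",270+280/6,180+278/6,"R",270+472/6,180+218/6)
p=manip.camera("top")
for z in(0,.03,.06,.09): print(z,ground(p,[346.6,181.4],z))
E
```

```text
0.0 [318.7 238.8] [342.6 225.7] back: [313.3 232.5] [337.  219.8]
0.014 [318.6 235.1] [342.7 222. ] back: [313.1 228.8] [337.  216.1]
0.03 [318.4 230.8] [342.8 217.8] back: [312.9 224.5] [337.  211.9]
0.045 [318.3 226.7] [342.8 213.7] back: [312.7 220.4] [337.  207.9]
seen L 316.6666666666667 226.33333333333334 R 348.6666666666667 216.33333333333334
0 [[ 0.69135715 -0.07707904]]
0.03 [[ 0.68562618 -0.07550755]]
0.06 [[ 0.6798952  -0.07393606]]
0.09 [[ 0.67416423 -0.07236458]]
```

```bash
python3 -m jog '{"offset":[[0,0,-0.003],[0,0,-0.003],[0,0,-0.002],[0,0,0],[0,0,0]],"yaw":[0,0,0,0,0],"jaw":[0,0,0,0,0]}' 40
python3 - <<'E'
from h import *
p=manip.camera("scene")
cv2.imwrite("pics/scene6.png",cv2.resize(p["frame"][180:270,270:400],(780,540),interpolation=cv2.INTER_CUBIC)[:,:,::-1])
E
```

```text
clock: 9.92
position: [0.6739, -0.0016, -0.0084]
ee_rot: [0.062, 0.998, -0.0, -0.0]
ft_force: [-0.2, 0.1, 0.7]
grip_width: 1.001
grasp_force: 0.0
```

View pics/scene6.png

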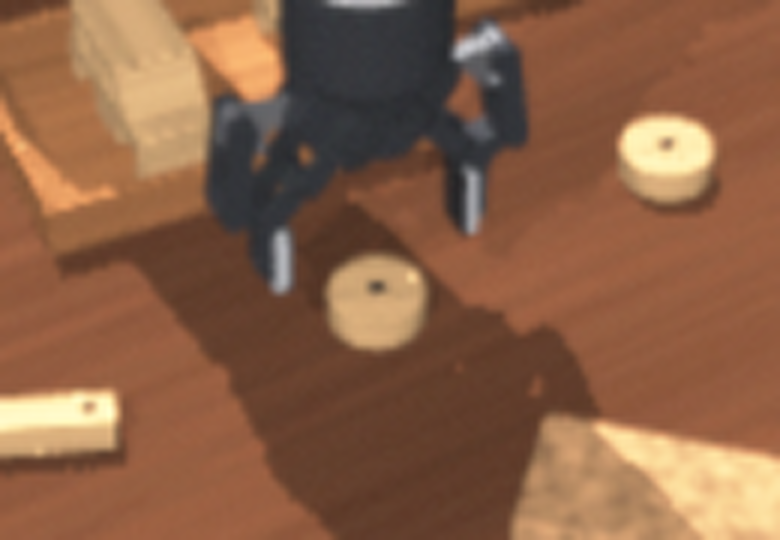

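```bash
python3 -m jog '{"offset":[[0,0,-0.003],[0,0,-0.003],[0,0,-0.002],[0,0,0],[0,0,0]],"yaw":[0,0,0,0,0],"jaw":[0,0,0,0,0]}' 40;  python3 -m jog '{"offset":[[0,0,-0.003],[0,0,-0.002],[0,0,0],[0,0,0]],"yaw":[0,0,0,0],"jaw":[0,0,0,0]}' 40
python3 - <<'E'
from h import *
p=manip.camera("scene")
cv2.imwrite("pics/scene7.png",cv2.resize(p["frame"][180:270,270:400],(780,540),interpolation=cv2.INTER_CUBIC)[:,:,::-1])
E
```

```text
clock: 10.38
position: [0.6739, -0.0016, -0.0163]
ee_rot: [0.062, 0.998, -0.0, -0.0]
ft_force: [0.1, 0.7, -1.1]
grip_width: 1.001
grasp_force: 0.0
clock: 10.72
position: [0.6739, -0.0016, -0.0213]
ee_rot: [0.062, 0.998, 0.0, -0.0]
ft_force: [0.4, -0.7, -0.1]
grip_width: 1.002
grasp_force: 0.0
```

View pics/scene7.png

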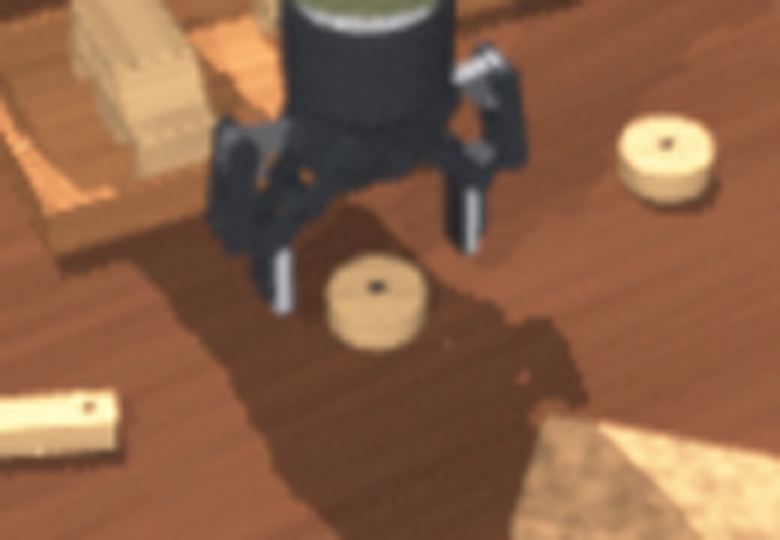

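The tips hang about 28 mm higher than the reading implies, and lowering confirms it: no contact at a reading of -21 mm. I'll go 7 mm lower and close.

```bash
python3 -m jog '{"offset":[[0,0,-0.004],[0,0,-0.003],[0,0,0],[0,0,0],[0,0,0],[0,0,0],[0,0,0],[0,0,0],[0,0,0]],"yaw":[0,0,0,0,0,0,0,0,0],"jaw":[0,0,0,0.3,1,1,1,1,1]}' 40
```

```text
clock: 11.52
position: [0.6745, -0.0016, -0.0275]
ee_rot: [0.062, 0.998, 0.0, 0.0]
ft_force: [-0.1, -1.0, 4.8]
grip_width: 0.518
grasp_force: 40.9
```

```bash
python3 -m jog '{"offset":[[0,0,0.03],[0,0,0.035],[0,0,0.035],[-0.019,-0.0278,0],[-0.019,-0.0278,0],[-0.019,-0.0278,0],[-0.019,-0.0278,0],[-0.019,-0.0278,0],[-0.019,-0.0278,0],[-0.019,-0.0278,0],[-0.019,-0.0278,0],[-0.019,-0.0278,0],[-0.019,-0.0278,0],[0,0,0],[0,0,0],[0,0,0]],"yaw":[0,0,0,0,0,0,0,0,0,0,0,0,0,0,0,0],"jaw":[1,1,1,1,1,1,1,1,1,1,1,1,1,1,1,1]}'
```

```text
clock: 12.85
position: [0.4844, -0.279, 0.0719]
ee_rot: [0.062, 0.998, 0.0, 0.0]
ft_force: [0.9, 0.3, -0.4]
grip_width: 0.514
grasp_force: 40.9
```

```bash
python3 -m jog '{"offset":[[0,0,-0.03],[0,0,-0.03],[0,0,-0.02],[0,0,-0.008],[0,0,-0.005],[0,0,0],[0,0,0],[0,0,0],[0,0,0],[0,0,0]],"yaw":[0,0,0,0,0,0,0,0,0,0],"jaw":[1,1,1,1,1,1,1,0.3,0.3,0.3]}'
```

```text
clock: 13.68
position: [0.4847, -0.2798, -0.0202]
ee_rot: [0.062, 0.998, -0.0, 0.001]
ft_force: [-0.8, -0.1, -0.1]
grip_width: 0.699
grasp_force: 0.0
```

```bash
python3 -m jog '{"offset":[[0,0,0.025],[0,0,0.035],[0,0,0.03],[0.0138,0.035,0],[0.0138,0.035,0],[0.0138,0.035,0],[0.0138,0.035,0],[0.0138,0.035,0],[0.0138,0.035,0],[0.0138,0.035,0],[0.0138,0.035,0],[0.0138,0.035,0],[0.0138,0.035,0],[0.0138,0.035,0],[0.0138,0.035,0],[0.0138,0.035,0],[0,0,0],[0,0,0]],"yaw":[0,0,0,0,0,0,0,0,0,0,0,0,0,0,0,0,0,0],"jaw":[0.3,0.3,0.3,0,0,0,0,0,0,0,0,0,0,0,0,0,0,0]}'
python3 - <<'E'
from h import *
p=manip.camera("scene")
cv2.imwrite("pics/scene8.png",cv2.resize(p["frame"][130:280,165:435],(800,444))[:,:,::-1])
print([np.round(d["at"],3) for d in manip.tip_of(p,"wheel_1")])
E
```

```text
clock: 15.18
position: [0.6633, 0.1787, 0.0687]
ee_rot: [0.06, 0.998, 0.0, -0.0]
ft_force: [0.5, -0.6, 0.4]
grip_width: 1.0
grasp_force: 0.0
[array([ 0.484, -0.279,  0.012])]
```

View pics/scene8.png

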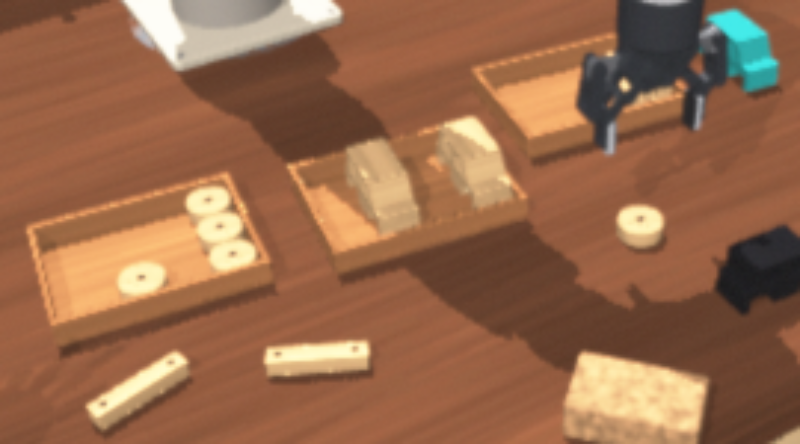

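Wheel 2 lies flat in the wheel tray at (142,278) in the crop. Now wheel 1.

```bash
python3 -m jog '{"offset":[[0.002,-0.0035,-0.03],[0,0,-0.03],[0,0,-0.02],[0,0,-0.01],[0,0,-0.0065],[0,0,0],[0,0,0],[0,0,0],[0,0,0],[0,0,0],[0,0,0]],"yaw":[0,0,0,0,0,0,0,0,0,0,0],"jaw":[0,0,0,0,0,0,0.3,1,1,1,1]}' 40
```

```text
clock: 16.2
position: [0.6664, 0.1722, -0.0258]
ee_rot: [0.062, 0.998, 0.0, 0.001]
ft_force: [-2.3, -1.0, 5.9]
grip_width: 0.518
grasp_force: 40.1
```

```bash
python3 -m jog '{"offset":[[0,0,0.03],[0,0,0.035],[0,0,0.035],[-0.0186,-0.0336,0],[-0.0186,-0.0336,0],[-0.0186,-0.0336,0],[-0.0186,-0.0336,0],[-0.0186,-0.0336,0],[-0.0186,-0.0336,0],[-0.0186,-0.0336,0],[-0.0186,-0.0336,0],[-0.0186,-0.0336,0],[-0.0186,-0.0336,0],[-0.0186,-0.0336,0],[-0.0186,-0.0336,0],[-0.0186,-0.0336,0],[-0.0186,-0.0336,0],[0,0,0],[0,0,0],[0,0,0]],"yaw":[0,0,0,0,0,0,0,0,0,0,0,0,0,0,0,0,0,0,0,0],"jaw":[1,1,1,1,1,1,1,1,1,1,1,1,1,1,1,1,1,1,1,1]}'
```

```text
clock: 17.87
position: [0.4056, -0.2981, 0.0728]
ee_rot: [0.062, 0.998, 0.0, 0.0]
ft_force: [-0.2, 0.8, 0.6]
grip_width: 0.514
grasp_force: 40.8
```

Lower to about −0.0215, release, and lift. I'll then turn on the way to bar 1 in the next call.

```bash
python3 -m jog '{"offset":[[0,0,-0.03],[0,0,-0.03],[0,0,-0.02],[0,0,-0.009],[0,0,-0.005],[0,0,0],[0,0,0],[0,0,0],[0,0,0],[0,0,0],[0,0,0.025],[0,0,0.035],[0,0,0.035]],"yaw":[0,0,0,0,0,0,0,0,0,0,0,0,0],"jaw":[1,1,1,1,1,1,1,0.3,0.3,0.3,0.3,0.3,0.3]}'
```

```text
clock: 18.95
position: [0.4042, -0.2982, 0.0743]
ee_rot: [0.062, 0.998, 0.0, -0.001]
ft_force: [0.9, 0.0, 0.1]
grip_width: 0.698
grasp_force: 0.0
```

```bash
python3 -m jog '{"offset":[[0.021,-0.003,0],[0.021,-0.003,0],[0.021,-0.003,0],[0.021,-0.003,0],[0.021,-0.003,0],[0.021,-0.003,0],[0.021,-0.003,0],[0.021,-0.003,0],[0.021,-0.003,0],[0.021,-0.003,0],[0,0,0],[0,0,0]],"yaw":[-6.8,-6.8,-6.8,-6.8,-6.8,-6.8,-6.8,-6.8,-6.8,-6.8,0,0],"jaw":[0.3,0.3,0.3,0.3,0.3,0.3,0.3,0.3,0.3,0.3,0.3,0.3]}' 40
python3 - <<'E'
from h import *
p=manip.camera("scene")
cv2.imwrite("pics/scene9.png",cv2.resize(p["frame"][130:280,165:435],(800,444))[:,:,::-1])
for k in("bar_1","wheel_1"): print([np.round(d["at"],3) for d in manip.tip_of(p,k)])
E
```

```text
clock: 19.95
position: [0.6156, -0.3281, 0.0728]
ee_rot: [0.609, 0.794, -0.0, -0.0]
ft_force: [-0.2, -0.9, -0.6]
grip_width: 0.7
grasp_force: 0.0
[array([ 0.655, -0.179,  0.005]), array([ 0.613, -0.325,  0.011])]
[array([ 0.484, -0.277,  0.011])]
```

View pics/scene9.png

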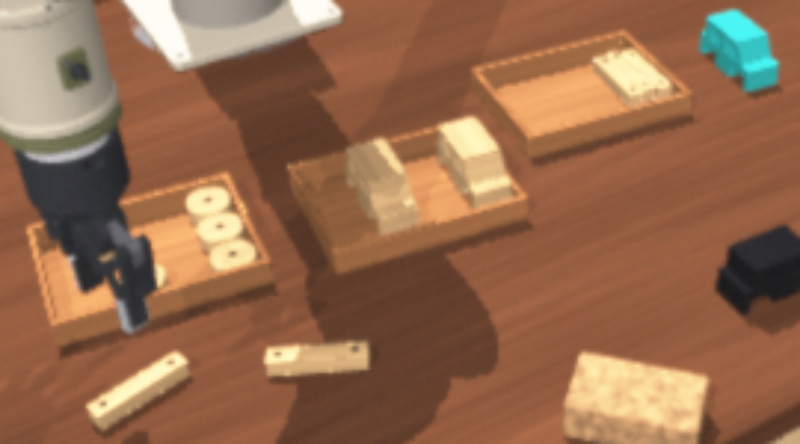

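```bash
python3 -m jog '{"offset":[[-0.0015,0.001,-0.03],[0,0,-0.03],[0,0,-0.02],[0,0,-0.01],[0,0,-0.002],[0,0,0],[0,0,0],[0,0,0],[0,0,0],[0,0,0],[0,0,0]],"yaw":[0,0,0,0,0,0,0,0,0,0,0],"jaw":[0.3,0.3,0.3,0.3,0.3,0.3,1,1,1,1,1]}' 40
```

```text
clock: 21.02
position: [0.6143, -0.3279, -0.0172]
ee_rot: [0.609, 0.793, 0.0, 0.001]
ft_force: [-1.0, 0.6, 6.2]
grip_width: 0.186
grasp_force: 39.0
```

```bash
python3 -m jog '{"offset":[[0,0,0.03],[0,0,0.035],[0,0,0.035],[-0.0125,0.0352,0],[-0.0125,0.0352,0],[-0.0125,0.0352,0],[-0.0125,0.0352,0],[-0.0125,0.0352,0],[-0.0125,0.0352,0],[-0.0125,0.0352,0],[-0.0125,0.0352,0],[-0.0125,0.0352,0],[-0.0125,0.0352,0],[-0.0125,0.0352,0],[-0.0125,0.0352,0],[-0.0125,0.0352,0],[-0.0125,0.0352,0],[-0.0125,0.0352,0],[0,0,0],[0,0,0]],"yaw":[0,0,0,4.49,4.49,4.49,4.49,4.49,4.49,4.49,4.49,4.49,4.49,4.49,4.49,4.49,4.49,4.49,0,0],"jaw":[1,1,1,1,1,1,1,1,1,1,1,1,1,1,1,1,1,1,1,1]}'
```

```text
clock: 22.68
position: [0.4255, 0.2023, 0.0818]
ee_rot: [0.066, 0.998, 0.0, 0.0]
ft_force: [0.7, -1.4, -0.0]
grip_width: 0.186
grasp_force: 39.1
```

```bash
python3 -m jog '{"offset":[[0,0,-0.03],[0,0,-0.03],[0,0,-0.02],[0,0,-0.008],[0,0,-0.005],[0,0,0],[0,0,0]],"yaw":[0,0,0,0,0,0,0],"jaw":[1,1,1,1,1,1,1]}'
python3 - <<'E'
from h import *
p=manip.camera("scene")
cv2.imwrite("pics/scene10.png",cv2.resize(p["frame"][120:220,300:435],(800,592),interpolation=cv2.INTER_CUBIC)[:,:,::-1])
E
```

```text
clock: 23.27
position: [0.4271, 0.2003, -0.0106]
ee_rot: [0.068, 0.998, 0.0, 0.001]
ft_force: [1.0, 0.2, -0.3]
grip_width: 0.186
grasp_force: 39.1
```

View pics/scene10.png

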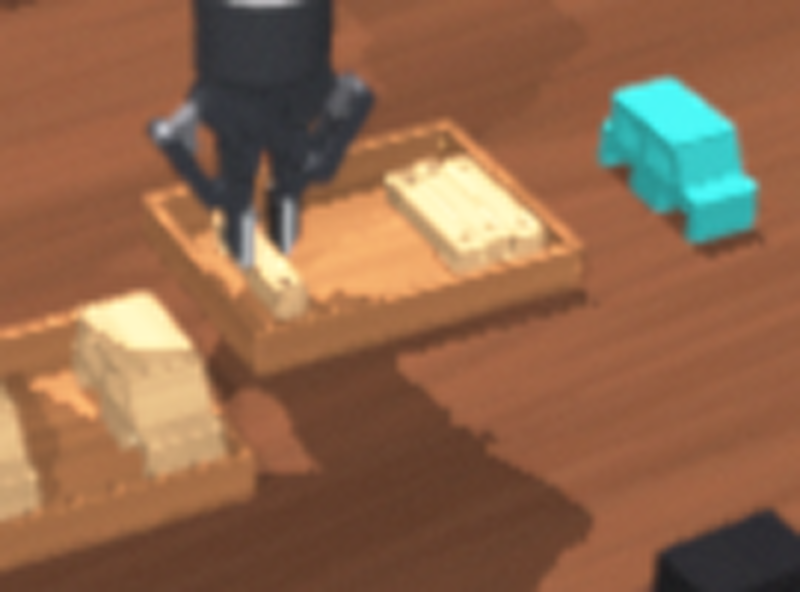

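```bash
python3 -m jog '{"offset":[[0,0,-0.001],[0,0,0],[0,0,0],[0,0,0],[0,0,0.025],[0,0,0.035],[0,0,0.03]],"yaw":[0,0,0,0,0,0,0],"jaw":[0.62,0.62,0.62,0.62,0.62,0.62,0.62]}'
python3 -m jog '{"offset":[[0.0144,-0.0238,0],[0.0144,-0.0238,0],[0.0144,-0.0238,0],[0.0144,-0.0238,0],[0.0144,-0.0238,0],[0.0144,-0.0238,0],[0.0144,-0.0238,0],[0.0144,-0.0238,0],[0.0144,-0.0238,0],[0.0144,-0.0238,0],[0.0144,-0.0238,0],[0.0144,-0.0238,0],[0.0144,-0.0238,0],[0.0144,-0.0238,0],[0.0144,-0.0238,0],[0.0144,-0.0238,0],[0,0,0],[0,0,0],[0,0,0]],"yaw":[-6.85,-6.85,-6.85,-6.85,-6.85,-6.85,-6.85,-6.85,-6.85,-6.85,-6.85,-6.85,-6.85,-6.85,-6.85,-6.85,0,0,0],"jaw":[0.3,0.3,0.3,0.3,0.3,0.3,0.3,0.3,0.3,0.3,0.3,0.3,0.3,0.3,0.3,0.3,0.3,0.3,0.3]}' 40
python3 - <<'E'
from h import *
o=manip.get_obs();print(np.round(o["position"],4),o["ee_rot"])
p=manip.camera("scene")
cv2.imwrite("pics/scene11.png",cv2.resize(p["frame"][130:280,165:435],(800,444))[:,:,::-1])
for k in("bar_1","wheel_1"): print([np.round(d["at"],3) for d in manip.tip_of(p,k)])
for d in manip.masks_of(p,"bar_1"): print(rect(p,d["region"],.013))
E
```

```text
clock: 23.9
position: [0.4258, 0.2002, 0.0788]
ee_rot: [0.068, 0.998, -0.0, -0.0]
ft_force: [1.1, 1.1, 0.3]
grip_width: 0.375
grasp_force: 0.0
clock: 25.48
position: [0.6563, -0.1796, 0.0771]
ee_rot: [0.854, 0.521, -0.0, -0.0]
ft_force: [0.8, -0.3, 0.1]
grip_width: 0.698
grasp_force: 0.0
[ 0.6563 -0.1796  0.0771] [ 8.53784746e-01  5.20626022e-01 -1.26172772e-04 -3.69031519e-04]
[array([ 0.655, -0.179,  0.006]), array([ 0.488, -0.279,  0.011]), array([0.428, 0.202, 0.015])]
[array([ 0.406, -0.3  ,  0.016]), array([ 0.657, -0.179,  0.009]), array([ 0.485, -0.281,  0.012])]
(array([ 665., -180.]), array([91., 36.]), 58.1, array([ 665., -180.], dtype=float32))
(array([424., 204.]), array([ 33., 115.]), 168.9, array([427., 203.], dtype=float32))
```

View pics/scene11.png

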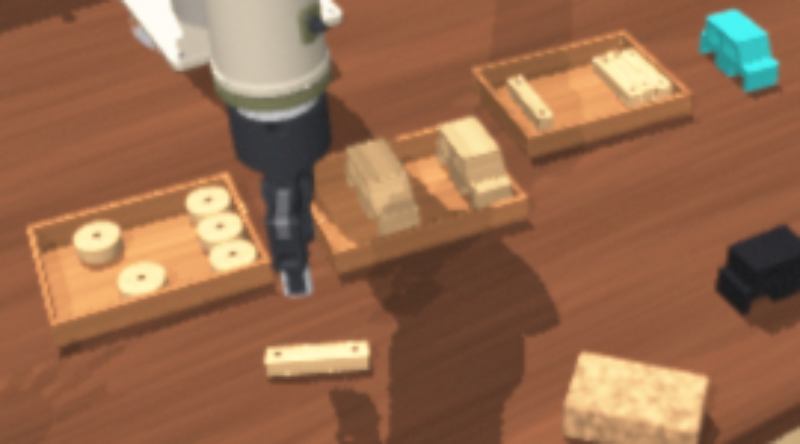

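```bash
python3 -m jog '{"offset":[[0.001,0,-0.03],[0,0,-0.03],[0,0,-0.02],[0,0,-0.012],[0,0,-0.0035],[0,0,0],[0,0,0],[0,0,0],[0,0,0],[0,0,0],[0,0,0]],"yaw":[0,0,0,0,0,0,0,0,0,0,0],"jaw":[0.3,0.3,0.3,0.3,0.3,0.3,1,1,1,1,1]}' 40
python3 - <<'E'
from h import *
p=manip.camera("scene")
cv2.imwrite("pics/scene12.png",cv2.resize(p["frame"][180:250,170:265],(800,590),interpolation=cv2.INTER_CUBIC)[:,:,::-1])
E
```

```text
clock: 26.6
position: [0.6583, -0.1805, -0.0167]
ee_rot: [0.854, 0.52, 0.001, 0.001]
ft_force: [-0.5, 0.1, 5.5]
grip_width: 0.181
grasp_force: 38.9
```

View pics/scene12.png

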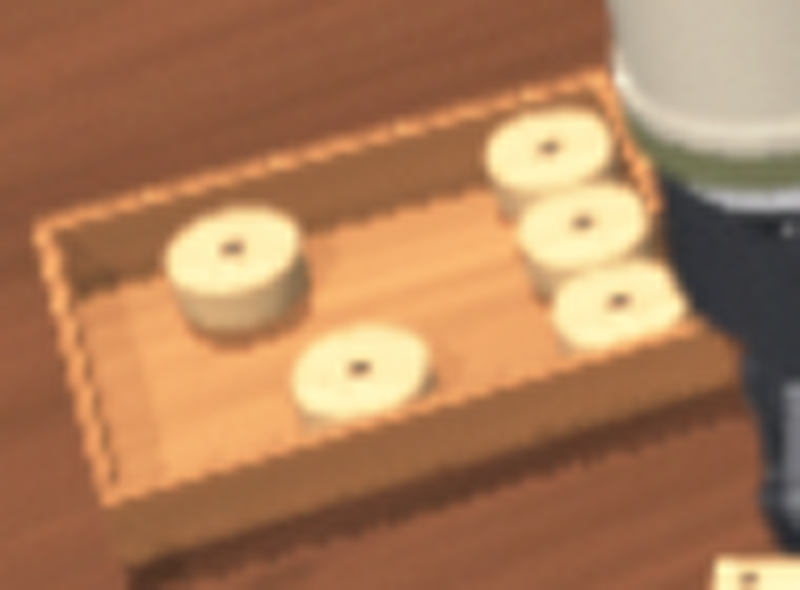

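Both wheels lie flat and the wheel tray is finished. Carrying the last bar.

```bash
python3 -m jog '{"offset":[[0,0,0.03],[0,0,0.035],[0,0,0.035],[-0.014,0.0272,0],[-0.014,0.0272,0],[-0.014,0.0272,0],[-0.014,0.0272,0],[-0.014,0.0272,0],[-0.014,0.0272,0],[-0.014,0.0272,0],[-0.014,0.0272,0],[-0.014,0.0272,0],[-0.014,0.0272,0],[-0.014,0.0272,0],[-0.014,0.0272,0],[-0.014,0.0272,0],[-0.014,0.0272,0],[-0.014,0.0272,0],[-0.014,0.0272,0],[0,0,0]],"yaw":[0,0,0,6.85,6.85,6.85,6.85,6.85,6.85,6.85,6.85,6.85,6.85,6.85,6.85,6.85,6.85,6.85,6.85,0],"jaw":[1,1,1,1,1,1,1,1,1,1,1,1,1,1,1,1,1,1,1,1]}'
python3 -m jog '{"offset":[[0,0,0],[0,0,0]],"yaw":[0,0],"jaw":[1,1]}'
```

```text
clock: 28.32
position: [0.4304, 0.2608, 0.0824]
ee_rot: [0.06, 0.998, 0.001, -0.0]
ft_force: [-0.5, 0.4, -0.1]
grip_width: 0.18
grasp_force: 39.1
clock: 28.48
position: [0.4339, 0.2542, 0.0821]
ee_rot: [0.068, 0.998, -0.0, 0.0]
ft_force: [0.0, 0.3, 0.2]
grip_width: 0.182
grasp_force: 39.1
```

```bash
python3 -m jog '{"offset":[[0,0,-0.03],[0,0,-0.03],[0,0,-0.02],[0,0,-0.009],[0,0,-0.005],[0,0,0],[0,0,0],[0,0,0],[0,0,0],[0,0,0],[0,0,0],[0,0,0.025],[0,0,0.035],[0,0,0.035],[0,0,0.03],[0,0,0],[0,0,0]],"yaw":[0,0,0,0,0,0,0,0,0,0,0,0,0,0,0,0,0],"jaw":[1,1,1,1,1,1,1,0.62,0.62,0.62,0.62,0.62,0.62,0.62,0.62,0.62,0.62]}'
python3 - <<'E'
from h import *
p=manip.camera("scene")
cv2.imwrite("pics/scene13.png",cv2.resize(p["frame"][130:280,165:435],(800,444))[:,:,::-1])
for k in("bar_1","wheel_1","body_1"): print([np.round(d["at"],3) for d in manip.tip_of(p,k)])
E
```

```text
clock: 29.9
position: [0.4345, 0.2557, 0.1147]
ee_rot: [0.068, 0.998, 0.001, 0.001]
ft_force: [-0.5, -0.4, -0.5]
grip_width: 0.38
grasp_force: 0.0
[array([0.428, 0.2  , 0.016]), array([0.426, 0.256, 0.014])]
[array([ 0.488, -0.28 ,  0.012]), array([ 0.405, -0.297,  0.014])]
[array([ 0.494, -0.026,  0.004]), array([0.751, 0.401, 0.001]), array([ 0.477,  0.468, -0.001]), array([0.793, 0.239, 0.   ])]
```

View pics/scene13.png

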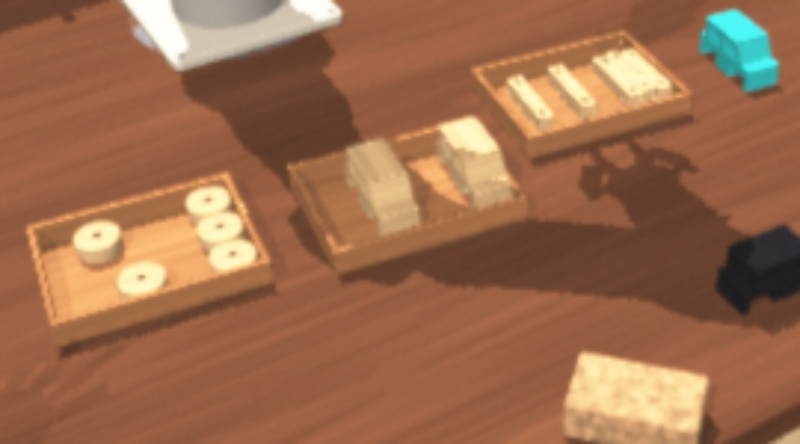

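All five parts are in their trays: the bars at (530,102) and (572,90), the body at (385,185), the wheels at (97,242) and (142,278). The gripper is clear.

```bash
python3 -c "
from workcell import manip
print(manip.hand_in())"
```

```text
the job is handed in; nothing more can be done
None
```

I handed the job in at about 30 s: both wheels, both axle bars and the car body lie in their own trays as asked, and I left the flask, brush pot and look-alikes alone; the hand-in returned no verdict.

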